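# Stack and cover the snack dishes

### The arm

A 6-joint arm with a two-finger parallel gripper is mounted at the origin on the work surface. World frame = base frame: x ahead of the robot, y to its left, z up, the work surface at z = 0. Lengths are in m, angles in rad, forces in N, time in s.
With the tool pointing down it reaches from about 0.225 to 0.875 m from the base axis. Payload 3.4 kg.
Tool frame: the origin (TCP) lies at the very end of the fingers, on their centre line; the grasp point (between the pads) lies manip.grip_point_offset behind it (manip.grip_point_offset is the distance from the TCP to the grasp point, in m); z points along the fingers, y is the line along which they close (so a half turn about z gives the same grasp; the last joint's range is limited). The gripper opens to 85 mm and grips with 20 to 120 N. Pads are 22 mm wide; open, the fingers measure 114 mm over their backs; the gripper's body (76 mm by 85 mm) begins 54 mm behind the grasp point. The pads swing forward as they close: fully open they stand 13 mm farther back than shut.
Start: joints at [0.991, 0.276, 1.505, -0, 1.361, -0.121], TCP at [0.255, 0.516, 0.231] pointing down, gripper open.
Joint ranges: [-2.89, 2.89], [-0.75, 2.08], [0.22, 2.7], [-1.18, 4.32], [0.11, 2.71], [-2.7, 2.7]. Speed limits (rad/s): [2.57, 2.57, 3.14, 3.14, 3.14, 3.14].

### API

Orientations are given as a unit quaternion [w, x, y, z].
In Python, from rig import manip gives the robot as it stands.
- The arm moves only by the shell command python3 -m pendant 'ROWS' [FORCE]. ROWS is JSON, a list of rows, each an object of numbers: "jaw": the opening, from -1 (shut) to 1 (fully open); "tx", "ty", "tz": the shift along the world's x, y, z in cm; "ax", "ay", "az": the turn, a rotation vector about the world's x, y, z in degrees. In form: [{"jaw": .., "tx": .., "ty": .., "tz": .., "ax": .., "ay": .., "az": ..}, ...]. A call has 1 to 10 rows; each row is the pose to reach, as a shift and turn from the pose commanded when the call began; what a row does not reach only later rows make up. A row lasts 1/8 s, in which the tool goes at most 62.5 mm and 10.7 degrees, less where a joint would pass 70% of its speed; a pose out of reach is approached as far as the arm can. A call with a gripper value outside its range is refused whole. The fingers move at their own pace and stop on an object; FORCE is the grip in N (left out, the last holds). Time passes only in rows, so rows that repeat a pose let the fingers close. It gives the time, the measured TCP pose, the force, the opening and the grip force at its end, in the units of the state.
- manip.get_state(): the state, without advancing time (a new reading comes with each control period).
- manip.get_image(name): name is "side" or "top"; returns a dict with "pixels" (480x640x3 uint8, blue, green, red), "depth" (480x640 float32, m along the optical axis (not along the pixel's ray), 0 where there is no reading), "fx", "fy", "cx", "cy" (pixels), "pose" (4x4, takes a point from camera to world coordinates). Camera axes: x right, y down, z forward; pixel columns grow to the right and rows downward; lengths in m; the calibration is good to about 2 mm. A picture is of the moment at which its call begins.
- manip.sign_off(): hands the job in; it is judged then, once.
The state is a dict: "clock": time; "qpos": joint angles; "qd": joint speeds; "effort": joint torques, N m; "position": TCP position; "ee_rot": TCP orientation; "contact_force": force on the tool from outside, world axes, zero at the start; "moment": the same for the moment, N m; "width": finger opening in m; "gripper_force": force on a finger pad.
Only numpy, scipy, OpenCV 4.12 (cv2) and the standard library are available. Lean on these libraries where they do the work, as an engineer would, in place of code of your own. Each camera call takes 0.05 s, during which the arm holds its last target. There are 200 camera calls.

### The job

Put the snack dishes away: stack the two loose white rectangular dishes, in either order, squarely on the same-sized dish that stands on the bamboo board, edges flush all round, then cover the pile just as squarely with the bamboo cover. The glaze chips easily, so grip the dishes lightly, with no more than about 20 N, and set them down gently without dropping them; leave the bottom dish where it stands and the other things on the ledge undisturbed.

Things in the scene. Friction and masses are not known exactly. Their poses are not given: they have to be found in the camera images.
- stand: Fixed bamboo board 140 (x) x 100 (y) x 10 mm high, flat on the steel ledge. Origin: centre of its underside.
- dish_base: The bottom dish of the pile, already lying on the bamboo board, slightly askew to it; same shape as the loose dishes: 100 (x) x 60 (y) x 13 mm (z, up). Origin: centre of the underside, 10 mm above the ledge. Its yaw sets the pile's.
- dish_a: A loose flat rectangular white stoneware dish, 100 long (x) x 60 wide (y) x 13 mm high (z, up), 0.16 kg; foot 84 x 46 mm under it, 3 mm high, so the sides to grip run from 3 to 13 mm above the underside. Top flat. Origin: centre of the underside. Chips if squeezed over 25 N per finger, pressed on a thing over 40 N, or dropped more than 6 mm. 
- dish_b: A loose flat rectangular white stoneware dish, 100 long (x) x 60 wide (y) x 13 mm high (z, up), 0.16 kg; foot 84 x 46 mm under it, 3 mm high, so the sides to grip run from 3 to 13 mm above the underside. Top flat. Origin: centre of the underside. Chips if squeezed over 25 N per finger, pressed on a thing over 40 N, or dropped more than 6 mm. Same as dish_a.
- cover: Loose bamboo cover: a board 100 (x) x 60 (y) x 8 mm with an upright grip bar on its top, 60 long (along x) x 14 wide (y) x 22 mm tall, in the middle; 30 mm high in all, about 0.07 kg. Origin: centre of the underside.
- teapot: Bystander: white ceramic teapot, 128 mm across the belly, 120 mm high, spout to its -y and handle to its +y reaching 105 mm. Origin: centre of the underside.
- cup: Bystander: glass cup, 72 mm across, 88 mm high. Origin: centre of the underside.
- canister: Bystander: aluminium canister with twist cap, 84 mm across, 124 mm high. Origin: centre of the underside.
- spatula: Bystander: bamboo spatula 270 mm long lying along its x. Origin: on its underside, near the middle.
- silicone_lid: Bystander: round dark silicone lid, 92 mm across, 18 mm high with its nub. Origin: centre of the underside.
- chopstick_rest: Bystander: small white chopstick rest, 52 x 18 x 14 mm. Origin: centre of the underside.
- saucer: Bystander: round white saucer, 84 mm across, 14 mm high. Origin: centre of the underside.

How it is judged:
By the outcome, as a careful person would: the job done as asked, in the order asked, and still so for the second after the job is handed in, with the robot touching nothing.
It also fails if it takes over 72 s, if anything falls off the work surface, if the arm or the gripper's body presses on something with over 40 N, if the wrist force passes 120 N, or if a joint passes its speed limit or range.

## Working session

There is one attempt and no reset: what is moved stays moved. The work goes in short steps, Python scripts to look and compute and a shell command to move; the robot and the scene stay as the last step left them, time stands still between calls to the robot, and variables do not carry over. Pictures are saved under pics/ and viewed, at most 10 in all, crops included, and the job is handed in when it is done.

```bash
mkdir -p pics; ls
python3 - <<'E'
from rig import manip
import cv2,numpy as np
s=manip.get_state();print(s);print(manip.grip_point_offset)
for n in("top","side"):
    d=manip.get_image(n);cv2.imwrite(f"pics/{n}0.png",d["pixels"]);np.savez(f"{n}0.npz",**d);print(n,d["fx"],d["fy"],d["cx"],d["cy"],np.round(d["pose"],4).tolist(),(d["depth"]>0).mean())
E
```

```text
pics
{'clock': 0.0, 'qpos': array([ 9.91010232e-01,  2.76608570e-01,  1.50615706e+00,  1.86519381e-05,
        1.36069349e+00, -1.21017922e-01]), 'qd': array([-0.00081476,  0.00131438,  0.00066857,  0.0003142 , -0.00117219,
        0.00105891]), 'effort': array([ 7.19039817e-04, -4.16778409e+01, -2.45808613e+01, -3.00630313e-05,
        1.10963755e-02,  1.80917297e-06]), 'position': array([0.2543473 , 0.51508816, 0.23042244]), 'ee_rot': array([-3.28921054e-04,  2.27379589e-01,  9.73805757e-01, -8.73394995e-04]), 'contact_force': array([-0.3413918 , -0.26651132,  0.25039043]), 'moment': array([ 0.04440585, -0.00648512,  0.03624918]), 'gripper_force': 0.0, 'width': 0.08589999510956074}
0.0187
top 498.37941291090306 498.37941291090306 324.06790398514613 245.12222736856478 [[-0.1173, -0.9715, 0.2059, 0.3537], [-0.9931, 0.1155, -0.0212, 0.0846], [-0.0032, -0.2069, -0.9784, 1.1194], [0.0, 0.0, 0.0, 1.0]] 0.9959635416666667
side 495.99705290399953 495.99705290399953 317.3762918525298 240.28313764802058 [[0.8913, -0.226, 0.3931, 0.1398], [-0.4534, -0.4433, 0.7732, -0.7656], [-0.0005, -0.8674, -0.4976, 0.5771], [0.0, 0.0, 0.0, 1.0]] 0.9959016927083333
```

View pics/top0.png

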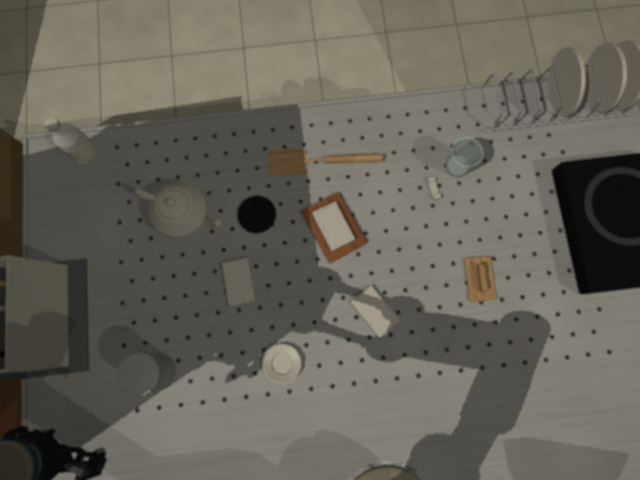

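View pics/side0.png

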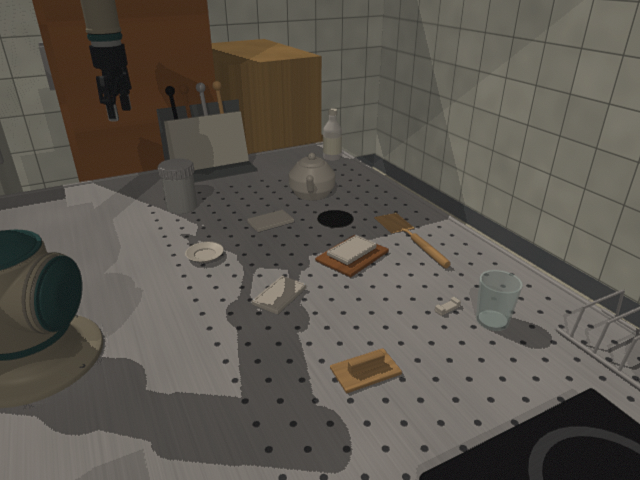

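Top: stand with base dish at (334,226), one loose dish at (238,282), another, half in shadow, near (360,312), cover at (481,278). Side: the same things at (352,250), (271,220), (278,290), (366,370). Next I'll measure from depth in both views.

```bash
cat > h.py <<'E'
import numpy as np,cv2
from scipy.optimize import minimize
from rig import manip
def pts(d):
    v,u=np.mgrid[0:480,0:640]; z=np.array(d["depth"],float)
    P=np.stack([(u-d["cx"])/d["fx"]*z,(v-d["cy"])/d["fy"]*z,z],-1)
    T=np.array(d["pose"]); return P@T[:3,:3].T+T[:3,3]
def proj(d,X):
    T=np.array(d["pose"]); c=(np.atleast_2d(X)-T[:3,3])@T[:3,:3]
    return np.stack([d["fx"]*c[:,0]/c[:,2]+d["cx"],d["fy"]*c[:,1]/c[:,2]+d["cy"]],1)
def ray(d,uv,z):
    T=np.array(d["pose"]); uv=np.atleast_2d(uv).astype(float)
    r=np.stack([(uv[:,0]-d["cx"])/d["fx"],(uv[:,1]-d["cy"])/d["fy"],np.ones(len(uv))],1)@T[:3,:3].T
    return T[:3,3]+r*((z-T[2,3])/r[:,2])[:,None]
def rect(p,zlo,zhi,c,r):
    m=(p[...,2]>zlo)&(p[...,2]<zhi)&(np.hypot(p[...,0]-c[0],p[...,1]-c[1])<r)
    q=p[m]; (x,y),(w,h),a=cv2.minAreaRect(q[:,:2].astype(np.float32))
    if w<h: a+=90
    return q,np.round([x,y],4),np.round(sorted((w,h)),4),(a+90)%180-90
E
python3 - <<'E'
from h import *
for n in("top","side"):
    d=np.load(n+"0.npz");p=pts(d)
    for k,uv in dict(a=(238,282),b1=(375,310),b2=(340,308),base=(334,226),stand=(312,210),cover=(468,278),floor=(420,250)).items():
        if n=="side": uv=dict(a=(271,220),b1=(280,293),b2=(268,280),base=(352,248),stand=(330,260),cover=(345,373),floor=(200,300))[k]
        w=p[uv[1]-2:uv[1]+3,uv[0]-2:uv[0]+3].reshape(-1,3);print(n,k,np.round(w.mean(0),4),np.round(w[:,2].std(),4))
d=np.load("top0.npz")
c=d["pixels"][180:350,200:510];c=cv2.convertScaleAbs(c,alpha=1.5);cv2.imwrite("pics/c1.png",cv2.resize(c,None,fx=2.5,fy=2.5,interpolation=cv2.INTER_CUBIC))
d=np.load("side0.npz")
c=d["pixels"][195:395,230:430];cv2.imwrite("pics/c2.png",cv2.resize(c,None,fx=3,fy=3,interpolation=cv2.INTER_CUBIC))
E
```

```text
top a [0.5258 0.2618 0.0115] 0.002
top b1 [ 0.4279 -0.0339  0.0118] 0.0023
top b2 [ 0.4424  0.0418 -0.0006] 0.0015
top base [0.6151 0.0355 0.0653] 0.2152
top stand [0.6728 0.0785 0.01  ] 0.0033
top cover [ 0.4747 -0.2523  0.0056] 0.004
top floor [ 0.5521 -0.1566 -0.0009] 0.002
side a [0.5295 0.2532 0.0125] 0.0011
side b1 [ 0.4287 -0.0379  0.0126] 0.0011
side b2 [ 4.313e-01  3.180e-02 -4.000e-04] 0.0009
side base [0.63   0.0317 0.0224] 0.001
side stand [0.5733 0.0274 0.01  ] 0.0009
side cover [ 0.426  -0.2941  0.0307] 0.1115
side floor [ 0.2885  0.0281 -0.0005] 0.0012
```

View pics/c1.png

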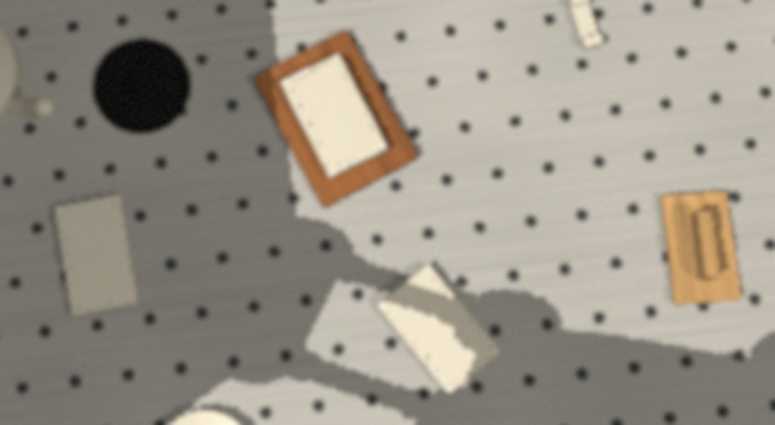

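View pics/c2.png

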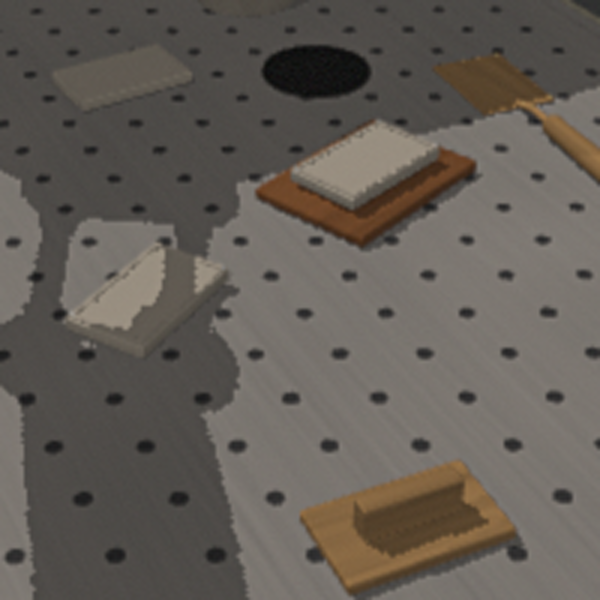

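Crop 1 (×2.5) shows the tops' corners: dish a (53,206)…(137,300), base (279,83)…(389,148), dish b (430,262)…(450,393), cover (660,195)…(742,298). Crop 2 (×3) shows the same four tops from the side. Now I'll fit 100×60 rectangles with height free.

```bash
cat >> h.py <<'E'
from scipy.optimize import least_squares
def corners(q,hx=.05,hy=.03):
    x,y,z,a=q; c,s=np.cos(a),np.sin(a); B=np.array([[-hx,-hy],[hx,-hy],[hx,hy],[-hx,hy]])
    return np.c_[B@np.array([[c,s],[-s,c]])+[x,y],np.full(4,z)]
def fit(views,q0,zfix=None):
    def r(q):
        q=np.array(q,float)
        if zfix is not None:q[2]=zfix
        C=corners(q); e=[]
        for d,uv in views:
            P=proj(d,C); D=np.linalg.norm(P[:,None]-uv[None],axis=2); e+=list((P-uv[D.argmin(1)]).ravel())
        return e
    best=None
    for a0 in np.arange(0,np.pi,np.pi/12):
        o=least_squares(r,[*q0,a0],x_scale=[.01,.01,.01,.1],loss="soft_l1")
        if best is None or o.cost<best.cost: best=o
    q=best.x.copy(); q[2]=q[2] if zfix is None else zfix
    q[3]=(q[3]+np.pi/2)%np.pi-np.pi/2
    return q,np.sqrt(np.mean(np.square(r(q))))
E
python3 - <<'E'
from h import *
t=dict(np.load("top0.npz"));s=dict(np.load("side0.npz"))
T=dict(a=[(53,206),(121,195),(137,300),(72,316)],base=[(279,83),(340,53),(389,148),(329,179)],b=[(430,262),(499,351),(450,393),(378,305)],cover=[(660,195),(729,190),(742,298),(674,304)])
S=dict(a=[(53,76),(158,45),(192,72),(86,100)],base=[(292,167),(376,121),(438,150),(354,198)],b=[(65,318),(165,245),(228,272),(140,344)],cover=[(300,513),(462,461),(517,532),(352,580)])
pt,ps=pts(t),pts(s)
for k,z in dict(a=.013,base=.023,b=.013,cover=.008).items():
    ut=(np.array(T[k])+.5)/2.5-.5+[200,180]; us=(np.array(S[k])+.5)/3-.5+[230,195]
    c=ray(t,ut,z).mean(0); f=lambda q:np.round([*q[0][:3]*1000,np.degrees(q[0][3]),q[1]],2)
    print(k,"both",f(fit([(t,ut),(s,us)],c)),"top",f(fit([(t,ut)],c,z)),"side",f(fit([(s,us)],c,z)))
    for n,p in(("t",pt),("s",ps)):
        q,c2,wh,a=rect(p,z-.005,z+.006,c,.07); print("  depth",n,c2,wh,round(a,1),np.round(np.median(q,0),4))
E
```

```text
a both [529.46 261.4   11.24   4.92   0.82] top [5.2729e+02 2.6151e+02 1.3000e+01 4.5700e+00 4.9000e-01] side [5.3064e+02 2.5788e+02 1.3000e+01 6.2600e+00 5.2000e-01]
  depth t [0.5265 0.261 ] [0.0604 0.1008] 4.6 [0.5255 0.2609 0.0123]
  depth s [0.5298 0.2591] [0.0624 0.0993] 4.1 [0.5278 0.2566 0.0123]
base both [628.1   34.16  22.8   19.78   0.83] top [6.2631e+02 3.4780e+01 2.3000e+01 2.0020e+01 3.4000e-01] side [630.41  34.19  23.    20.35   0.69]
  depth t [0.6267 0.0341] [0.0601 0.1007] 19.6 [0.6255 0.034  0.0224]
  depth s [0.6293 0.0322] [0.0623 0.1026] 18.6 [0.6265 0.03   0.0225]
b both [427.69 -34.85  11.68  30.92   1.12] top [426.37 -34.55  13.    31.66   0.48] side [429.35 -37.14  13.    28.74   1.12]
  depth t [ 0.4252 -0.0342] [0.0605 0.0998] 31.7 [ 0.4244 -0.034   0.0126]
  depth s [ 0.4283 -0.0355] [0.0609 0.1014] 32.0 [ 0.4259 -0.0384  0.0126]
cover both [ 472.55 -279.71    6.29   -3.28    1.04] top [ 4.7078e+02 -2.7857e+02  8.0000e+00 -3.0900e+00  4.7000e-01] side [ 472.58 -281.2     8.     -3.15    1.25]
  depth t [ 0.4711 -0.2779] [0.1301 0.1348] -57.8 [ 0.468  -0.273   0.0071]
  depth s [ 0.4735 -0.2694] [0.0901 0.1025] -7.0 [ 0.4609 -0.2913  0.0077]
```

Heights check (11–13, 23, 6–8 mm); the two views differ by a constant ~3 mm in x, so I take the mean. First go above dish b, at TCP (0.4275, -0.0355), with the closing line at 121.7° (turn +58°).

```bash
python3 -m pendant '[{"jaw":1,"tx":17.25,"ty":-55.15,"az":58},{"jaw":1,"tx":17.25,"ty":-55.15,"az":58},{"jaw":1,"tx":17.25,"ty":-55.15,"az":58},{"jaw":1,"tx":17.25,"ty":-55.15,"az":58},{"jaw":1,"tx":17.25,"ty":-55.15,"az":58},{"jaw":1,"tx":17.25,"ty":-55.15,"az":58},{"jaw":1,"tx":17.25,"ty":-55.15,"tz":-10,"az":58},{"jaw":1,"tx":17.25,"ty":-55.15,"tz":-15,"az":58},{"jaw":1,"tx":17.25,"ty":-55.15,"tz":-16,"az":58},{"jaw":1,"tx":17.25,"ty":-55.15,"tz":-16,"az":58}]' 20
```

```text
invalid input at $[0]: expected keys jaw, tx, ty, tz, ax, ay, az
```

```bash
python3 -m pendant '[{"jaw":1,"tx":17.25,"ty":-55.15,"tz":0,"ax":0,"ay":0,"az":58},{"jaw":1,"tx":17.25,"ty":-55.15,"tz":0,"ax":0,"ay":0,"az":58},{"jaw":1,"tx":17.25,"ty":-55.15,"tz":0,"ax":0,"ay":0,"az":58},{"jaw":1,"tx":17.25,"ty":-55.15,"tz":0,"ax":0,"ay":0,"az":58},{"jaw":1,"tx":17.25,"ty":-55.15,"tz":0,"ax":0,"ay":0,"az":58},{"jaw":1,"tx":17.25,"ty":-55.15,"tz":0,"ax":0,"ay":0,"az":58},{"jaw":1,"tx":17.25,"ty":-55.15,"tz":-10,"ax":0,"ay":0,"az":58},{"jaw":1,"tx":17.25,"ty":-55.15,"tz":-15,"ax":0,"ay":0,"az":58},{"jaw":0.5,"tx":17.25,"ty":-55.15,"tz":-16,"ax":0,"ay":0,"az":58},{"jaw":0.5,"tx":17.25,"ty":-55.15,"tz":-16,"ax":0,"ay":0,"az":58}]' 20
python3 - <<'E'
from h import *
s=manip.get_state();print({k:np.round(s[k],4) for k in("clock","position","ee_rot","contact_force","width","qpos")})
d=manip.get_image("side");np.savez("side1.npz",**d)
uv=proj(d,s["position"])[0];print(uv)
u,v=map(int,uv);c=d["pixels"][v-60:v+60,u-80:u+80];cv2.imwrite("pics/s1.png",cv2.resize(c,None,fx=5,fy=5,interpolation=cv2.INTER_CUBIC)); print(u-80,v-60)
p=pts(d);q=p[v-60:v+60,u-80:u+80].reshape(-1,3);q=q[(q[:,2]>.04)&(np.hypot(*(q[:,:2]-s["position"][:2]).T)<.08)]
a=s["ee_rot"];y=np.array([2*a[1]*a[2],a[2]**2-a[1]**2]);k=(q[:,:2]-s["position"][:2])@y
for h in np.arange(.045,.11,.005):
    m=(q[:,2]>=h)&(q[:,2]<h+.005)
    if m.any():print(round(h,3),m.sum(),np.round([k[m].min(),k[m].max()],3))
E
```

```text
clock: 1.35
position: [0.4178, -0.0058, 0.0956]
ee_rot: [0.001, -0.273, 0.962, -0.0]
contact_force: [1.2, -0.1, -0.0]
width: 0.0638
gripper_force: 0.0
{'clock': np.float64(1.35), 'position': array([ 0.4178, -0.0058,  0.0956]), 'ee_rot': array([ 5.00e-04, -2.73e-01,  9.62e-01, -1.00e-04]), 'contact_force': array([ 1.1544, -0.1045, -0.0039]), 'width': np.float64(0.0638), 'qpos': array([-1.8110e-01,  1.7120e-01,  2.0306e+00,  3.0000e-04,  9.3880e-01,
       -2.3052e+00])}
[266.29144961 249.80776218]
186 189
0.1 21 [-0.041  0.037]
0.105 37 [-0.045  0.042]
```

View pics/s1.png

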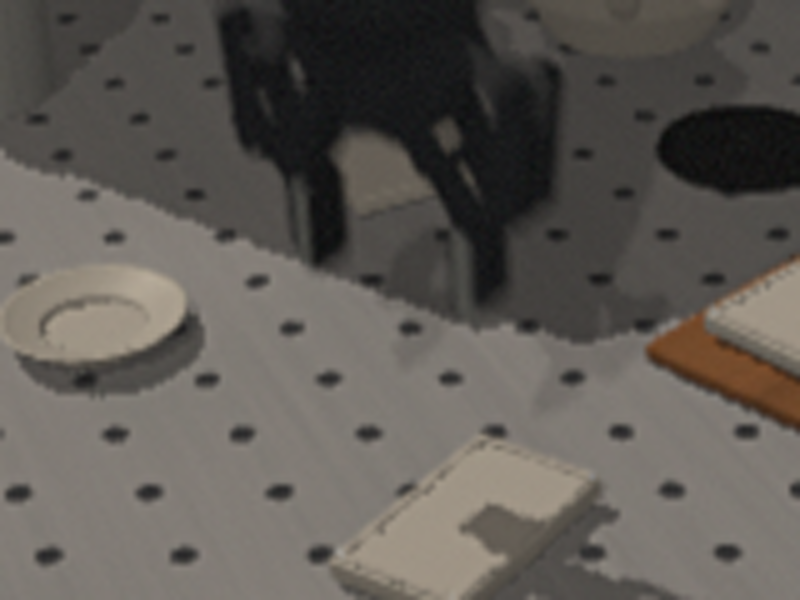

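The arm was still arriving when the picture was taken. The fingertips at 64 mm opening stand near crop (490,300) and (320,262), about 6 mm behind the TCP. Dish b is below at crop (470,520). Descend part-way and check alignment.

```bash
python3 -m pendant '[{"jaw":0.75,"tx":0,"ty":0,"tz":0,"ax":0,"ay":0,"az":0},{"jaw":0.75,"tx":0,"ty":0,"tz":0,"ax":0,"ay":0,"az":0},{"jaw":0.75,"tx":0,"ty":0,"tz":-3.6,"ax":0,"ay":0,"az":0},{"jaw":0.75,"tx":0,"ty":0,"tz":-3.6,"ax":0,"ay":0,"az":0},{"jaw":0.75,"tx":0,"ty":0,"tz":-3.6,"ax":0,"ay":0,"az":0},{"jaw":0.75,"tx":0,"ty":0,"tz":-3.6,"ax":0,"ay":0,"az":0}]' 20
python3 - <<'E'
from h import *
for n in("side","top"):
    d=manip.get_image(n);np.savez(n+"2.npz",**d)
    s=manip.get_state();uv=proj(d,s["position"])[0];u,v=map(int,uv);print(n,uv)
    c=d["pixels"][v-40:v+40,u-40:u+40];cv2.imwrite(f"pics/{n}2.png",cv2.resize(c,None,fx=5,fy=5,interpolation=cv2.INTER_CUBIC))
a,b=[cv2.imread(f"pics/{n}2.png") for n in("side","top")];cv2.imwrite("pics/st2.png",cv2.convertScaleAbs(np.hstack([a,b]),alpha=1.6))
E
```

```text
clock: 2.15
position: [0.4186, -0.0039, 0.0619]
ee_rot: [0.001, -0.274, 0.962, -0.001]
contact_force: [-0.4, 0.0, 0.4]
width: 0.075
gripper_force: 0.0
side [267.1493859  264.39891726]
top [363.88379667 314.39518029]
```

View pics/st2.png

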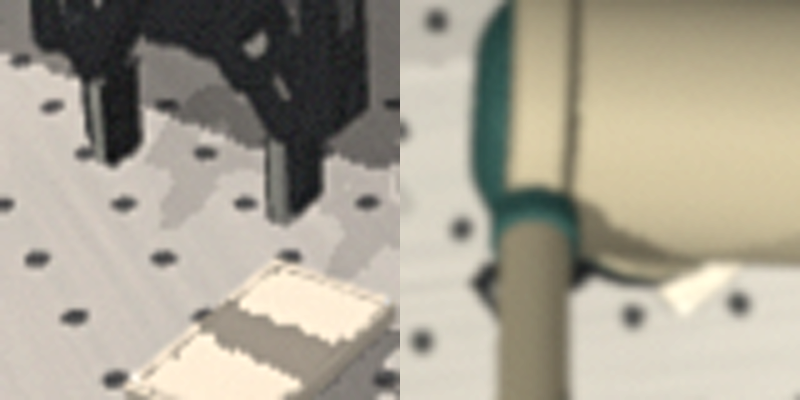

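The tool stopped 3 cm short; the rest of the shift was dropped. The tips are at crop (285,222) and (110,163), with dish b still below and clear. Finish the shift, then descend.

```bash
python3 -m pendant '[{"jaw":0.75,"tx":0.9,"ty":-3.15,"tz":0,"ax":0,"ay":0,"az":0},{"jaw":0.75,"tx":0.9,"ty":-3.15,"tz":0,"ax":0,"ay":0,"az":0},{"jaw":0.75,"tx":0.9,"ty":-3.15,"tz":-1.5,"ax":0,"ay":0,"az":0},{"jaw":0.75,"tx":0.9,"ty":-3.15,"tz":-3.7,"ax":0,"ay":0,"az":0},{"jaw":0.75,"tx":0.9,"ty":-3.15,"tz":-3.7,"ax":0,"ay":0,"az":0},{"jaw":0.75,"tx":0.9,"ty":-3.15,"tz":-3.7,"ax":0,"ay":0,"az":0}]' 20
python3 - <<'E'
from h import *
d=manip.get_image("side")
s=manip.get_state();print(s["position"],s["contact_force"]);uv=proj(d,s["position"])[0];u,v=map(int,uv);print(uv)
c=d["pixels"][v-50:v+30,u-50:u+50];cv2.imwrite(f"pics/s3.png",cv2.resize(cv2.convertScaleAbs(c,alpha=1.6),None,fx=7,fy=7,interpolation=cv2.INTER_CUBIC))
E
```

```text
clock: 3.0
position: [0.4268, -0.0355, 0.0241]
ee_rot: [0.0, -0.273, 0.962, -0.0]
contact_force: [-0.2, -0.4, 0.6]
width: 0.0749
gripper_force: 0.0
[ 0.42705782 -0.03561288  0.0242941 ] [-1.73513051 -1.00349045  0.90437577]
[278.49779908 287.64190228]
```

View pics/s3.png

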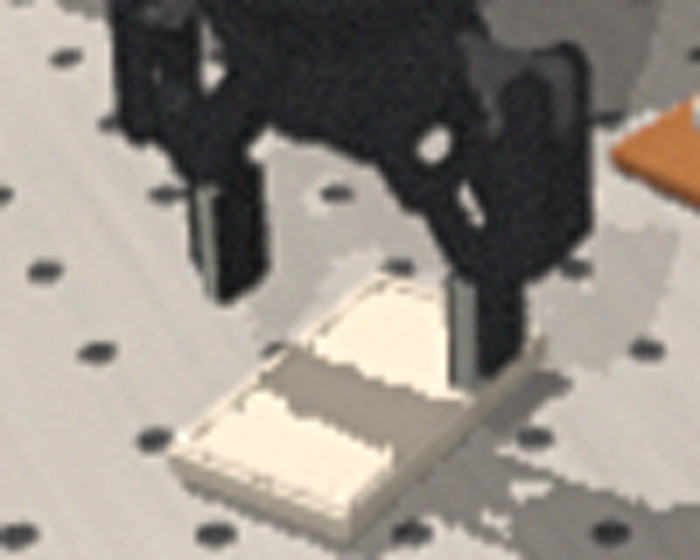

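The open fingers straddle dish b, near tip at crop (455,385), far tip at (220,300). Lower to just above the ledge and close at 20 N.

```bash
python3 -m pendant '[{"jaw":0.75,"tx":0,"ty":0,"tz":-1.5,"ax":0,"ay":0,"az":0},{"jaw":0.75,"tx":0,"ty":0,"tz":-2.2,"ax":0,"ay":0,"az":0},{"jaw":0.75,"tx":0,"ty":0,"tz":-2.5,"ax":0,"ay":0,"az":0},{"jaw":0.75,"tx":0,"ty":0,"tz":-2.5,"ax":0,"ay":0,"az":0}]' 20
python3 -m pendant '[{"jaw":0.5,"tx":0,"ty":0,"tz":0,"ax":0,"ay":0,"az":0},{"jaw":0.4,"tx":0,"ty":0,"tz":0,"ax":0,"ay":0,"az":0},{"jaw":0.3,"tx":0,"ty":0,"tz":0,"ax":0,"ay":0,"az":0},{"jaw":0.3,"tx":0,"ty":0,"tz":0,"ax":0,"ay":0,"az":0},{"jaw":0.3,"tx":0,"ty":0,"tz":0,"ax":0,"ay":0,"az":0}]' 20
```

```text
clock: 3.55
position: [0.4266, -0.0357, -0.0013]
ee_rot: [0.0, -0.273, 0.962, 0.0]
contact_force: [-0.2, -0.5, -0.0]
width: 0.0748
gripper_force: 0.0
clock: 4.18
position: [0.4265, -0.0356, -0.001]
ee_rot: [0.0, -0.273, 0.962, 0.0]
contact_force: [-1.2, 0.8, 5.6]
width: 0.0596
gripper_force: 21.4
```

```bash
python3 -m pendant '[{"jaw":0.3,"tx":0,"ty":0,"tz":2,"ax":0,"ay":0,"az":0},{"jaw":0.3,"tx":0,"ty":0,"tz":6,"ax":0,"ay":0,"az":0},{"jaw":0.3,"tx":5,"ty":1.7,"tz":6,"ax":0,"ay":0,"az":-4},{"jaw":0.3,"tx":10,"ty":3.5,"tz":6,"ax":0,"ay":0,"az":-8},{"jaw":0.3,"tx":15,"ty":5.2,"tz":6,"ax":0,"ay":0,"az":-11.9},{"jaw":0.3,"tx":20.15,"ty":6.95,"tz":6,"ax":0,"ay":0,"az":-11.9},{"jaw":0.3,"tx":20.15,"ty":6.95,"tz":5,"ax":0,"ay":0,"az":-11.9},{"jaw":0.3,"tx":20.15,"ty":6.95,"tz":4,"ax":0,"ay":0,"az":-11.9},{"jaw":0.3,"tx":20.15,"ty":6.95,"tz":4,"ax":0,"ay":0,"az":-11.9},{"jaw":0.3,"tx":20.15,"ty":6.95,"tz":4,"ax":0,"ay":0,"az":-11.9}]' 20
python3 - <<'E'
from h import *
s=manip.get_state();print(s["position"],s["width"],s["gripper_force"])
for n,(u,v) in dict(side=(350,235),top=(334,226)).items():
    d=manip.get_image(n);np.savez(n+"4.npz",**d)
    c=d["pixels"][v-40:v+40,u-40:u+40];cv2.imwrite(f"pics/{n}4.png",cv2.resize(c,None,fx=5,fy=5,interpolation=cv2.INTER_CUBIC))
a,b=[cv2.imread(f"pics/{n}4.png") for n in("side","top")];cv2.imwrite("pics/st4.png",cv2.convertScaleAbs(np.hstack([a,b]),alpha=1.5))
E
```

```text
clock: 5.42
position: [0.6271, 0.0334, 0.0387]
ee_rot: [-0.0, -0.172, 0.985, 0.0]
contact_force: [0.2, 0.4, -2.3]
width: 0.0596
gripper_force: 23.8
[0.62711083 0.0334232  0.0386515 ] 0.059622834840144114 23.788276612758636
```

View pics/st4.png

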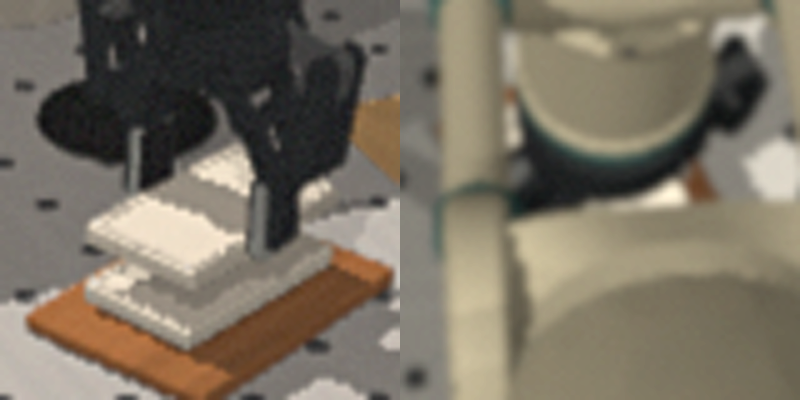

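Side (left half, ×5, origin (310,195)): the held dish is level above the base, near corner at crop (188,272) over the base's (190,333), left corners (88,228) over (88,283). Top view is occluded by the arm. I'll write an edge-fit tool to refine the base and held poses numerically.

```bash
cat >> h.py <<'E'
from scipy.ndimage import map_coordinates,gaussian_filter
def edgefit(d,q0,edges,hx=.05,hy=.03,rng=(.006,.006,4),verb=0,sig=.7):
    """edges: list of (corner i, corner j, t0, t1, dz) on the rectangle top at z=q0[2]; maximise |gradient across edge|"""
    g=gaussian_filter(d["pixels"].astype(float).mean(2),sig)
    def score(p):
        C=corners([p[0],p[1],q0[2],np.radians(p[2])],hx,hy); S=0
        for i,j,t0,t1,dz in edges:
            t=np.linspace(t0,t1,60)[:,None]; P=proj(d,C[i]+(C[j]-C[i])*t+[0,0,dz]); n=P[-1]-P[0]; n=np.array([-n[1],n[0]])/np.hypot(*n)
            f=lambda k:map_coordinates(g,(P+k*n).T[::-1],order=1)
            S+=np.abs((f(.8)-f(-.8)).mean())/len(edges)
        return -S
    from scipy.optimize import differential_evolution
    b=[(q0[k]-r,q0[k]+r) for k,r in zip((0,1),rng)]+[(q0[3]-rng[2],q0[3]+rng[2])]
    o=differential_evolution(score,b,seed=1,popsize=20,tol=1e-6); return np.round([*o.x[:2]*1000,o.x[2],-o.fun],2)
F=[(0,1,.05,.95,0),(1,2,.05,.95,0),(2,3,.05,.95,0),(3,0,.05,.95,0)]
E
python3 - <<'E'
from h import *
t=dict(np.load("top0.npz"));s=dict(np.load("side0.npz"));s4=dict(np.load("side4.npz"))
for k,q in dict(base=(.628,.034,.023,19.8),a=(.5285,.2605,.013,4.8),b=(.4275,-.0355,.013,31.7),cover=(.4717,-.2795,.008,-3.1)).items():
    print(k,"top",edgefit(t,q,F),"side",edgefit(s,q,F))
H=[(3,0,.05,.95,0),(0,1,.05,.45,0),(2,3,.6,.95,0)]
print("base4",edgefit(s4,(.63,.034,.023,19.8),[(3,0,.05,.95,-.010),(0,1,.05,.9,-.010),(0,1,.05,.35,0)]))
for z in(.0517,.0527,.0537):print("held",z,edgefit(s4,(.63,.034,z,19.8),H+[(3,0,.05,.95,-.010),(0,1,.05,.45,-.010)]),edgefit(s4,(.63,.034,z,19.8),H))
E
```

```text
base top [627.54  35.38  19.77  38.61] side [628.95  34.33  19.55  26.81]
a top [526.58 261.3    4.71  11.7 ] side [527.91 254.5    3.82   7.09]
b top [425.79 -33.79  32.37  17.39] side [427.5  -34.6   33.14  11.38]
cover top [ 472.29 -281.03   -3.17    7.83] side [ 473.   -279.04   -3.09   13.25]
base4 [633.95  36.56  20.62  18.33]
held 0.0517 [626.66  34.42  21.14  18.8 ] [628.69  33.78  19.04  27.73]
held 0.0527 [626.01  32.82  20.76  18.73] [627.88  32.31  19.09  27.63]
held 0.0537 [625.11  31.32  20.75  18.66] [627.36  30.55  18.62  27.54]
```

```bash
python3 -m pendant '[{"jaw":0.3,"tx":0.1,"ty":0.15,"tz":-0.7,"ax":0,"ay":0,"az":0},{"jaw":0.3,"tx":0.1,"ty":0.15,"tz":-1.2,"ax":0,"ay":0,"az":0},{"jaw":0.3,"tx":0.1,"ty":0.15,"tz":-1.4,"ax":0,"ay":0,"az":0},{"jaw":0.3,"tx":0.1,"ty":0.15,"tz":-1.4,"ax":0,"ay":0,"az":0},{"jaw":0.3,"tx":0.1,"ty":0.15,"tz":-1.4,"ax":0,"ay":0,"az":0}]' 20
cat > e5.py <<'E'
from h import *
s=manip.get_state();z=s["position"][2]+.001+.013;print(s["position"],z)
d=manip.get_image("side");np.savez("side5.npz",**d)
H=[(3,0,.05,.95,0),(0,1,.05,.4,0),(2,3,.6,.95,0)]
for k in range(3):
    z=.0369+.0005*k;print("held",z,edgefit(d,(.63,.034,z,19.8),H,rng=(.006,.006,2)),)
print("base bottom",edgefit(d,(.63,.034,.023,19.8),[(3,0,.05,.95,-.010),(0,1,.05,.9,-.010)],rng=(.006,.006,2)))
c=d["pixels"][195:275,310:410];cv2.imwrite("pics/s5.png",cv2.resize(cv2.convertScaleAbs(c,alpha=1.5),None,fx=7,fy=7,interpolation=cv2.INTER_CUBIC))
E
python3 e5.py
```

```text
clock: 6.15
position: [0.6292, 0.0353, 0.0246]
ee_rot: [0.0, -0.172, 0.985, 0.0]
contact_force: [1.0, -0.0, -1.5]
width: 0.0593
gripper_force: 23.8
[0.62915871 0.03530178 0.02461003] 0.03861003173610055
held 0.0369 [631.46  35.73  18.22  29.68]
held 0.0374 [631.07  34.85  17.99  29.64]
held 0.0379 [630.65  34.04  17.88  29.6 ]
base bottom [634.21  37.18  19.17  25.91]
```

View pics/s5.png

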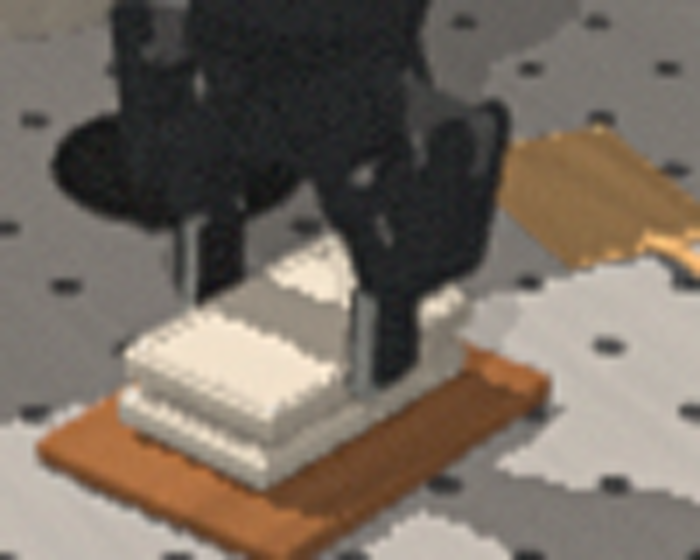

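The held dish is about 1 px right of the base in the ×7 crop (left corners 125 vs 121, near corners 275 vs 268). Shift it slightly and lower to contact in small steps.

```bash
python3 -m pendant '[{"jaw":0.3,"tx":-0.1,"ty":0.08,"tz":0,"ax":0,"ay":0,"az":0},{"jaw":0.3,"tx":-0.1,"ty":0.08,"tz":-0.1,"ax":0,"ay":0,"az":0},{"jaw":0.3,"tx":-0.1,"ty":0.08,"tz":-0.18,"ax":0,"ay":0,"az":0},{"jaw":0.3,"tx":-0.1,"ty":0.08,"tz":-0.22,"ax":0,"ay":0,"az":0},{"jaw":0.3,"tx":-0.1,"ty":0.08,"tz":-0.22,"ax":0,"ay":0,"az":0}]' 20
python3 -m pendant '[{"jaw":0.3,"tx":0,"ty":0,"tz":-0.05,"ax":0,"ay":0,"az":0},{"jaw":0.3,"tx":0,"ty":0,"tz":-0.05,"ax":0,"ay":0,"az":0}]' 20
```

```text
clock: 6.82
position: [0.628, 0.0361, 0.0223]
ee_rot: [-0.0, -0.172, 0.985, 0.0]
contact_force: [0.4, -0.3, -1.7]
width: 0.0598
gripper_force: 23.8
clock: 7.08
position: [0.6281, 0.0361, 0.0221]
ee_rot: [0.0, -0.172, 0.985, 0.0]
contact_force: [0.2, 0.3, -0.3]
width: 0.0593
gripper_force: 24.0
```

```bash
python3 -m pendant '[{"jaw":0.3,"tx":0,"ty":0,"tz":-0.04,"ax":0,"ay":0,"az":0},{"jaw":0.5,"tx":0,"ty":0,"tz":-0.04,"ax":0,"ay":0,"az":0},{"jaw":0.75,"tx":0,"ty":0,"tz":-0.04,"ax":0,"ay":0,"az":0},{"jaw":0.75,"tx":0,"ty":0,"tz":0,"ax":0,"ay":0,"az":0},{"jaw":0.75,"tx":0,"ty":0,"tz":2,"ax":0,"ay":0,"az":0},{"jaw":0.75,"tx":0,"ty":0,"tz":7,"ax":0,"ay":0,"az":0}]' 20
python3 -m pendant '[{"jaw":0.75,"tx":-3,"ty":5,"tz":0,"ax":0,"ay":0,"az":-5},{"jaw":0.75,"tx":-5,"ty":10,"tz":0,"ax":0,"ay":0,"az":-10},{"jaw":0.75,"tx":-7,"ty":15,"tz":0,"ax":0,"ay":0,"az":-15},{"jaw":0.75,"tx":-10,"ty":20,"tz":0,"ax":0,"ay":0,"az":-15},{"jaw":0.75,"tx":-10.05,"ty":22.4,"tz":0,"ax":0,"ay":0,"az":-15},{"jaw":0.75,"tx":-10.05,"ty":22.4,"tz":0,"ax":0,"ay":0,"az":-15},{"jaw":0.75,"tx":-10.05,"ty":22.4,"tz":0,"ax":0,"ay":0,"az":-15}]' 20
cat > e6.py <<'E'
from h import *
import sys
tag=sys.argv[1];z=float(sys.argv[2])
t0=dict(np.load("top0.npz"));s0=dict(np.load("side0.npz"))
for n,d0 in(("top",t0),("side",s0)):
    ds=[manip.get_image(n) for _ in range(3)];d=ds[0];d["pixels"]=np.mean([x["pixels"].astype(float) for x in ds],0);np.savez(n+tag+".npz",**d)
    for sg in(.7,1.2): print(n,sg,"base0",edgefit(d0,(.628,.034,.023,19.8),F,sig=sg),"now",edgefit(d,(.628,.034,z,19.8),F,sig=sg))
    p=pts(d);q,c,wh,a=rect(p,z-.005,z+.006,(.628,.034),.07);print("  depth",c,wh,round(a,2),np.round(np.median(q,0),4))
E
python3 e6.py 6 .036
```

```text
clock: 7.82
position: [0.6259, 0.0361, 0.0899]
ee_rot: [-0.003, -0.172, 0.985, 0.001]
contact_force: [-0.4, 0.5, 0.4]
width: 0.075
gripper_force: 0.0
clock: 8.7
position: [0.5277, 0.2594, 0.0918]
ee_rot: [-0.0, -0.042, 0.999, -0.0]
contact_force: [0.5, 0.1, -0.4]
width: 0.0749
gripper_force: 0.0
top 0.7 base0 [627.54  35.38  19.77  38.61] now [628.38  36.33  19.4   24.83]
top 1.2 base0 [627.46  35.44  19.79  30.96] now [628.05  36.22  19.22  20.85]
  depth [0.6277 0.0354] [0.0598 0.1008] 20.0 [0.6271 0.0354 0.0355]
side 0.7 base0 [628.95  34.33  19.55  26.81] now [630.19  34.69  19.18  15.07]
side 1.2 base0 [628.58  33.52  19.96  22.51] now [630.63  34.82  19.53  11.66]
  depth [0.6314 0.0337] [0.0609 0.1026] 18.84 [0.6281 0.0307 0.0356]
```

Dish b lies about (+0.9, +0.95) mm off the base in every estimate, so I'll regrip it and mend that.

```bash
python3 -m pendant '[{"jaw":0.75,"tx":3,"ty":-6,"tz":0,"ax":0,"ay":0,"az":10},{"jaw":0.75,"tx":6,"ty":-12,"tz":0,"ax":0,"ay":0,"az":15},{"jaw":0.75,"tx":8,"ty":-18,"tz":0,"ax":0,"ay":0,"az":15},{"jaw":0.75,"tx":10.05,"ty":-22.35,"tz":0,"ax":0,"ay":0,"az":15},{"jaw":0.75,"tx":10.05,"ty":-22.35,"tz":-3,"ax":0,"ay":0,"az":15},{"jaw":0.75,"tx":10.05,"ty":-22.35,"tz":-3,"ax":0,"ay":0,"az":15}]' 20
python3 -m pendant '[{"jaw":0.75,"tx":0,"ty":0,"tz":-2,"ax":0,"ay":0,"az":0},{"jaw":0.75,"tx":0,"ty":0,"tz":-3.6,"ax":0,"ay":0,"az":0},{"jaw":0.75,"tx":0,"ty":0,"tz":-3.9,"ax":0,"ay":0,"az":0},{"jaw":0.75,"tx":0,"ty":0,"tz":-3.9,"ax":0,"ay":0,"az":0}]' 20
```

```text
clock: 9.75
position: [0.626, 0.0354, 0.0597]
ee_rot: [-0.003, -0.171, 0.985, 0.001]
contact_force: [-0.9, 0.2, -0.5]
width: 0.0747
gripper_force: 0.0
clock: 10.25
position: [0.6281, 0.037, 0.0231]
ee_rot: [0.0, -0.172, 0.985, 0.0]
contact_force: [0.7, -0.6, 1.1]
width: 0.0748
gripper_force: 0.0
```

```bash
python3 -m pendant '[{"jaw":0.75,"tx":0,"ty":-0.09,"tz":-0.08,"ax":0,"ay":0,"az":0},{"jaw":0.5,"tx":0,"ty":-0.09,"tz":-0.08,"ax":0,"ay":0,"az":0},{"jaw":0.4,"tx":0,"ty":-0.09,"tz":-0.08,"ax":0,"ay":0,"az":0},{"jaw":0.3,"tx":0,"ty":-0.09,"tz":-0.08,"ax":0,"ay":0,"az":0},{"jaw":0.3,"tx":0,"ty":-0.09,"tz":-0.08,"ax":0,"ay":0,"az":0}]' 20
python3 -m pendant '[{"jaw":0.3,"tx":0,"ty":0,"tz":0.2,"ax":0,"ay":0,"az":0},{"jaw":0.3,"tx":-0.09,"ty":-0.09,"tz":0.2,"ax":0,"ay":0,"az":0},{"jaw":0.3,"tx":-0.09,"ty":-0.09,"tz":0.2,"ax":0,"ay":0,"az":0},{"jaw":0.3,"tx":-0.09,"ty":-0.09,"tz":0.1,"ax":0,"ay":0,"az":0},{"jaw":0.3,"tx":-0.09,"ty":-0.09,"tz":0.03,"ax":0,"ay":0,"az":0},{"jaw":0.3,"tx":-0.09,"ty":-0.09,"tz":0,"ax":0,"ay":0,"az":0},{"jaw":0.3,"tx":-0.09,"ty":-0.09,"tz":0,"ax":0,"ay":0,"az":0}]' 20
```

```text
clock: 10.88
position: [0.6283, 0.0357, 0.0227]
ee_rot: [0.0, -0.172, 0.985, 0.0]
contact_force: [-1.3, 1.5, 5.2]
width: 0.0595
gripper_force: 22.6
clock: 11.75
position: [0.627, 0.0348, 0.0227]
ee_rot: [-0.0, -0.172, 0.985, -0.0]
contact_force: [-1.7, -0.2, 5.0]
width: 0.0597
gripper_force: 22.7
```

```bash
python3 -m pendant '[{"jaw":0.5,"tx":0,"ty":0,"tz":0,"ax":0,"ay":0,"az":0},{"jaw":0.75,"tx":0,"ty":0,"tz":0,"ax":0,"ay":0,"az":0},{"jaw":0.75,"tx":0,"ty":0,"tz":0.5,"ax":0,"ay":0,"az":0},{"jaw":0.75,"tx":0,"ty":0,"tz":3,"ax":0,"ay":0,"az":0},{"jaw":0.75,"tx":0,"ty":0,"tz":6,"ax":0,"ay":0,"az":0},{"jaw":0.75,"tx":0,"ty":0,"tz":6,"ax":0,"ay":0,"az":0}]' 20
python3 -m pendant '[{"jaw":0.75,"tx":-3,"ty":5,"tz":0,"ax":0,"ay":0,"az":-5},{"jaw":0.75,"tx":-5,"ty":10,"tz":0,"ax":0,"ay":0,"az":-10},{"jaw":0.75,"tx":-7,"ty":15,"tz":0,"ax":0,"ay":0,"az":-15.2},{"jaw":0.75,"tx":-10,"ty":20,"tz":0,"ax":0,"ay":0,"az":-15.2},{"jaw":0.75,"tx":-10.05,"ty":22.6,"tz":0,"ax":0,"ay":0,"az":-15.2},{"jaw":0.75,"tx":-10.05,"ty":22.6,"tz":-2,"ax":0,"ay":0,"az":-15.2},{"jaw":0.75,"tx":-10.05,"ty":22.6,"tz":-5.5,"ax":0,"ay":0,"az":-15.2},{"jaw":0.75,"tx":-10.05,"ty":22.6,"tz":-5.5,"ax":0,"ay":0,"az":-15.2},{"jaw":0.75,"tx":-10.05,"ty":22.6,"tz":-5.5,"ax":0,"ay":0,"az":-15.2}]' 20
python3 e6.py 7 .036
```

```text
clock: 12.5
position: [0.6294, 0.0347, 0.0848]
ee_rot: [0.003, -0.172, 0.985, -0.001]
contact_force: [-0.3, 0.5, -0.4]
width: 0.0745
gripper_force: 0.0
clock: 13.62
position: [0.527, 0.2608, 0.0273]
ee_rot: [0.0, -0.04, 0.999, 0.0]
contact_force: [-0.1, 1.6, 0.5]
width: 0.0748
gripper_force: 0.0
top 0.7 base0 [627.54  35.38  19.77  38.61] now [626.81  34.98  19.52  25.65]
top 1.2 base0 [627.46  35.44  19.79  30.96] now [626.56  34.96  19.47  20.83]
  depth [0.6269 0.0342] [0.0603 0.1003] 20.38 [0.6257 0.0343 0.0354]
side 0.7 base0 [628.95  34.33  19.55  26.81] now [628.2   33.45  19.42  12.79]
side 1.2 base0 [628.58  33.52  19.96  22.51] now [628.29  33.36  19.72   9.62]
  depth [0.6296 0.0321] [0.061  0.1023] 20.13 [0.6269 0.0292 0.0357]
```

Now within ~0.5 mm. Grip dish a.

```bash
python3 -m pendant '[{"jaw":0.75,"tx":0,"ty":0,"tz":-1.5,"ax":0,"ay":0,"az":0},{"jaw":0.75,"tx":0,"ty":0,"tz":-2.4,"ax":0,"ay":0,"az":0},{"jaw":0.75,"tx":0,"ty":0,"tz":-2.8,"ax":0,"ay":0,"az":0},{"jaw":0.75,"tx":0,"ty":0,"tz":-2.8,"ax":0,"ay":0,"az":0},{"jaw":0.5,"tx":0,"ty":0,"tz":-2.8,"ax":0,"ay":0,"az":0},{"jaw":0.4,"tx":0,"ty":0,"tz":-2.8,"ax":0,"ay":0,"az":0},{"jaw":0.3,"tx":0,"ty":0,"tz":-2.8,"ax":0,"ay":0,"az":0},{"jaw":0.3,"tx":0,"ty":0,"tz":-2.8,"ax":0,"ay":0,"az":0},{"jaw":0.3,"tx":0,"ty":0,"tz":-2.8,"ax":0,"ay":0,"az":0}]' 20
```

```text
clock: 15.05
position: [0.527, 0.2611, -0.0004]
ee_rot: [0.0, -0.04, 0.999, 0.0]
contact_force: [-0.6, 0.4, 5.3]
width: 0.0595
gripper_force: 22.6
```

```bash
python3 -m pendant '[{"jaw":0.3,"tx":0,"ty":0,"tz":3,"ax":0,"ay":0,"az":0},{"jaw":0.3,"tx":0,"ty":0,"tz":7,"ax":0,"ay":0,"az":0},{"jaw":0.3,"tx":2.5,"ty":-5,"tz":7,"ax":0,"ay":0,"az":5},{"jaw":0.3,"tx":5,"ty":-10,"tz":7,"ax":0,"ay":0,"az":10},{"jaw":0.3,"tx":7.5,"ty":-15,"tz":7,"ax":0,"ay":0,"az":15.2},{"jaw":0.3,"tx":9,"ty":-20,"tz":7,"ax":0,"ay":0,"az":15.2},{"jaw":0.3,"tx":10.08,"ty":-22.58,"tz":6,"ax":0,"ay":0,"az":15.2},{"jaw":0.3,"tx":10.08,"ty":-22.58,"tz":5,"ax":0,"ay":0,"az":15.2},{"jaw":0.3,"tx":10.08,"ty":-22.58,"tz":4.2,"ax":0,"ay":0,"az":15.2},{"jaw":0.3,"tx":10.08,"ty":-22.58,"tz":4.2,"ax":0,"ay":0,"az":15.2}]' 20
python3 -m pendant '[{"jaw":0.3,"tx":0,"ty":0,"tz":0,"ax":0,"ay":0,"az":0},{"jaw":0.3,"tx":0,"ty":0,"tz":0,"ax":0,"ay":0,"az":0}]' 20
```

```text
clock: 16.3
position: [0.6259, 0.0362, 0.0398]
ee_rot: [-0.002, -0.173, 0.985, 0.001]
contact_force: [1.1, 0.6, -1.5]
width: 0.0594
gripper_force: 23.3
clock: 16.55
position: [0.6276, 0.0357, 0.0416]
ee_rot: [0.0, -0.173, 0.985, -0.0]
contact_force: [0.4, 0.9, -1.4]
width: 0.0591
gripper_force: 23.3
```

```bash
python3 -m pendant '[{"jaw":0.3,"tx":0.01,"ty":-0.04,"tz":-0.3,"ax":0,"ay":0,"az":0},{"jaw":0.3,"tx":0.01,"ty":-0.04,"tz":-0.45,"ax":0,"ay":0,"az":0},{"jaw":0.3,"tx":0.01,"ty":-0.04,"tz":-0.52,"ax":0,"ay":0,"az":0},{"jaw":0.3,"tx":0.01,"ty":-0.04,"tz":-0.55,"ax":0,"ay":0,"az":0},{"jaw":0.3,"tx":0.01,"ty":-0.04,"tz":-0.55,"ax":0,"ay":0,"az":0}]' 20
python3 -m pendant '[{"jaw":0.3,"tx":0,"ty":0,"tz":-0.04,"ax":0,"ay":0,"az":0},{"jaw":0.3,"tx":0,"ty":0,"tz":-0.06,"ax":0,"ay":0,"az":0},{"jaw":0.3,"tx":0,"ty":0,"tz":-0.06,"ax":0,"ay":0,"az":0}]' 20
```

```text
clock: 17.18
position: [0.6275, 0.0346, 0.0357]
ee_rot: [0.0, -0.172, 0.985, 0.0]
contact_force: [-0.6, 0.0, -1.1]
width: 0.0595
gripper_force: 23.3
clock: 17.55
position: [0.6276, 0.0346, 0.0356]
ee_rot: [0.0, -0.172, 0.985, -0.0]
contact_force: [-2.4, -0.4, 4.7]
width: 0.0594
gripper_force: 24.0
```

```bash
python3 -m pendant '[{"jaw":0.5,"tx":0,"ty":0,"tz":0,"ax":0,"ay":0,"az":0},{"jaw":0.75,"tx":0,"ty":0,"tz":0,"ax":0,"ay":0,"az":0},{"jaw":0.75,"tx":0,"ty":0,"tz":0.5,"ax":0,"ay":0,"az":0},{"jaw":0.75,"tx":0,"ty":0,"tz":3,"ax":0,"ay":0,"az":0},{"jaw":0.75,"tx":0,"ty":0,"tz":6,"ax":0,"ay":0,"az":0},{"jaw":0.75,"tx":0,"ty":0,"tz":6,"ax":0,"ay":0,"az":0}]' 20
python3 -m pendant '[{"jaw":0.3,"tx":-3,"ty":-5,"tz":0,"ax":0,"ay":0,"az":-5},{"jaw":0.1,"tx":-5,"ty":-10,"tz":0,"ax":0,"ay":0,"az":-10},{"jaw":0,"tx":-8,"ty":-16,"tz":0,"ax":0,"ay":0,"az":-15},{"jaw":0,"tx":-11,"ty":-22,"tz":0,"ax":0,"ay":0,"az":-22.9},{"jaw":0,"tx":-14,"ty":-28,"tz":0,"ax":0,"ay":0,"az":-22.9},{"jaw":0,"tx":-15.57,"ty":-31.45,"tz":0,"ax":0,"ay":0,"az":-22.9},{"jaw":0,"tx":-15.57,"ty":-31.45,"tz":-3,"ax":0,"ay":0,"az":-22.9},{"jaw":0,"tx":-15.57,"ty":-31.45,"tz":-4,"ax":0,"ay":0,"az":-22.9},{"jaw":0,"tx":-15.57,"ty":-31.45,"tz":-4,"ax":0,"ay":0,"az":-22.9}]' 20
python3 e6.py 8 .049
```

```text
clock: 18.3
position: [0.6298, 0.0345, 0.0978]
ee_rot: [0.003, -0.172, 0.985, -0.001]
contact_force: [0.7, -0.4, -0.5]
width: 0.0747
gripper_force: 0.0
clock: 19.42
position: [0.4712, -0.2789, 0.0539]
ee_rot: [-0.001, 0.027, 1.0, 0.001]
contact_force: [-0.3, -0.4, 0.5]
width: 0.0424
gripper_force: 0.0
top 0.7 base0 [627.54  35.38  19.77  38.61] now [627.67  35.42  19.99  34.15]
top 1.2 base0 [627.46  35.44  19.79  30.96] now [627.23  35.43  20.11  29.14]
  depth [0.6271 0.0337] [0.0603 0.1006] 19.97 [0.6263 0.0339 0.0484]
side 0.7 base0 [628.95  34.33  19.55  26.81] now [627.72  33.06  19.03  13.01]
side 1.2 base0 [628.58  33.52  19.96  22.51] now [627.59  33.18  18.46   9.86]
  depth [0.6139 0.0307] [0.055 0.071] 22.0 [0.5967 0.0323 0.0486]
```

Dish a matches the base within ~0.3 mm in the unobstructed top view. Refine the cover's centre by colour.

Run:
```python
from h import *
for n,(u,v) in dict(top=(481,278),side=(366,370)).items():
    d=dict(np.load(n+"0.npz"));big=cv2.resize(d["pixels"],None,fx=4,fy=4,interpolation=cv2.INTER_CUBIC)
    sat=cv2.cvtColor(big,cv2.COLOR_BGR2HSV)[...,1]; 
    for th in(60,80,100):
        m=np.zeros_like(sat);m[(v-40)*4:(v+40)*4,(u-45)*4:(u+45)*4]=255
        m&=((sat>th)*255).astype(np.uint8)
        c=max(cv2.findContours(m,0,2)[0],key=cv2.contourArea)[:,0].astype(float)
        X=ray(d,(c+.5)/4-.5,.008)[:,:2]
        (x,y),wh,a=cv2.minAreaRect((X*1000).astype(np.float32)); print(n,th,np.round([x,y,*wh,a],1))
    print(edgefit(d,(.4717,-.2795,.008,-3.1),F[:1]+F[2:3]+F[1:2]+F[3:],sig=1.2))
```

```text
top 60 [ 470.1 -277.4   64.1  103.2   86.5]
top 80 [ 469.9 -277.3   62.8  101.6   86.4]
top 100 [ 470.  -277.1   60.9   99.7   86.3]
[ 472.59 -273.5    -1.61    6.21]
side 60 [ 470.6 -281.9   65.5  103.    87. ]
side 80 [ 470.6 -282.1   64.2  102.2   87.1]
side 100 [ 470.6 -282.1   63.2  101.5   87.1]
[ 473.36 -278.99   -2.93    9.07]
```

```bash
python3 -m pendant '[{"jaw":0,"tx":-0.12,"ty":0.12,"tz":-1,"ax":0,"ay":0,"az":-0.3},{"jaw":0,"tx":-0.12,"ty":0.12,"tz":-2.5,"ax":0,"ay":0,"az":-0.3},{"jaw":0,"tx":-0.12,"ty":0.12,"tz":-3.7,"ax":0,"ay":0,"az":-0.3},{"jaw":0,"tx":-0.12,"ty":0.12,"tz":-4,"ax":0,"ay":0,"az":-0.3},{"jaw":0,"tx":-0.12,"ty":0.12,"tz":-4,"ax":0,"ay":0,"az":-0.3}]' 20
python3 -m pendant '[{"jaw":-0.4,"tx":0,"ty":0,"tz":0,"ax":0,"ay":0,"az":0},{"jaw":-0.7,"tx":0,"ty":0,"tz":0,"ax":0,"ay":0,"az":0},{"jaw":-0.8,"tx":0,"ty":0,"tz":0,"ax":0,"ay":0,"az":0},{"jaw":-0.8,"tx":0,"ty":0,"tz":0,"ax":0,"ay":0,"az":0},{"jaw":-0.8,"tx":0,"ty":0,"tz":0,"ax":0,"ay":0,"az":0}]' 20
```

```text
clock: 20.35
position: [0.4705, -0.2786, 0.0145]
ee_rot: [-0.0, 0.03, 1.0, 0.0]
contact_force: [0.7, 0.6, 0.4]
width: 0.0427
gripper_force: 0.0
clock: 20.98
position: [0.4709, -0.2789, 0.0154]
ee_rot: [0.0, 0.03, 1.0, -0.0]
contact_force: [-0.8, -0.4, 5.0]
width: 0.013
gripper_force: 20.9
```

```bash
python3 -m pendant '[{"jaw":-0.8,"tx":0,"ty":0,"tz":3,"ax":0,"ay":0,"az":0},{"jaw":-0.8,"tx":0,"ty":0,"tz":8,"ax":0,"ay":0,"az":0},{"jaw":-0.8,"tx":2.5,"ty":5,"tz":10,"ax":0,"ay":0,"az":6},{"jaw":-0.8,"tx":5,"ty":10,"tz":10,"ax":0,"ay":0,"az":12},{"jaw":-0.8,"tx":7.5,"ty":15,"tz":10,"ax":0,"ay":0,"az":18},{"jaw":-0.8,"tx":10,"ty":20,"tz":10,"ax":0,"ay":0,"az":23.2},{"jaw":-0.8,"tx":12.5,"ty":25,"tz":10,"ax":0,"ay":0,"az":23.2},{"jaw":-0.8,"tx":15.7,"ty":31.4,"tz":10,"ax":0,"ay":0,"az":23.2},{"jaw":-0.8,"tx":15.7,"ty":31.4,"tz":10,"ax":0,"ay":0,"az":23.2},{"jaw":-0.8,"tx":15.7,"ty":31.4,"tz":8,"ax":0,"ay":0,"az":23.2}]' 20
python3 -m pendant '[{"jaw":-0.8,"tx":0,"ty":0,"tz":-1,"ax":0,"ay":0,"az":0},{"jaw":-0.8,"tx":0,"ty":0,"tz":-2,"ax":0,"ay":0,"az":0},{"jaw":-0.8,"tx":0,"ty":0,"tz":-2,"ax":0,"ay":0,"az":0},{"jaw":-0.8,"tx":0,"ty":0,"tz":-2,"ax":0,"ay":0,"az":0}]' 20
```

```text
clock: 22.22
position: [0.6287, 0.0361, 0.0955]
ee_rot: [0.001, -0.173, 0.985, -0.0]
contact_force: [-0.5, -0.8, -0.4]
width: 0.0132
gripper_force: 20.2
clock: 22.72
position: [0.628, 0.0349, 0.0754]
ee_rot: [0.0, -0.172, 0.985, -0.0]
contact_force: [-0.1, -0.3, -1.7]
width: 0.0134
gripper_force: 20.2
```

```bash
python3 -m pendant '[{"jaw":-0.8,"tx":0.02,"ty":0.05,"tz":-0.5,"ax":0,"ay":0,"az":0},{"jaw":-0.8,"tx":0.02,"ty":0.05,"tz":-0.8,"ax":0,"ay":0,"az":0},{"jaw":-0.8,"tx":0.02,"ty":0.05,"tz":-0.95,"ax":0,"ay":0,"az":0},{"jaw":-0.8,"tx":0.02,"ty":0.05,"tz":-1,"ax":0,"ay":0,"az":0},{"jaw":-0.8,"tx":0.02,"ty":0.05,"tz":-1.03,"ax":0,"ay":0,"az":0},{"jaw":-0.8,"tx":0.02,"ty":0.05,"tz":-1.03,"ax":0,"ay":0,"az":0}]' 20
python3 -m pendant '[{"jaw":-0.8,"tx":0,"ty":0,"tz":-0.05,"ax":0,"ay":0,"az":0},{"jaw":-0.8,"tx":0,"ty":0,"tz":-0.08,"ax":0,"ay":0,"az":0},{"jaw":-0.8,"tx":0,"ty":0,"tz":-0.08,"ax":0,"ay":0,"az":0}]' 20
```

```text
clock: 23.48
position: [0.6279, 0.0358, 0.0647]
ee_rot: [0.0, -0.172, 0.985, 0.0]
contact_force: [0.2, 0.6, -0.2]
width: 0.0135
gripper_force: 20.2
clock: 23.85
position: [0.6279, 0.0358, 0.0645]
ee_rot: [0.0, -0.172, 0.985, -0.0]
contact_force: [-1.8, 0.0, 4.1]
width: 0.0132
gripper_force: 20.9
```

```bash
python3 -m pendant '[{"jaw":-0.6,"tx":0,"ty":0,"tz":0,"ax":0,"ay":0,"az":0},{"jaw":-0.2,"tx":0,"ty":0,"tz":0.1,"ax":0,"ay":0,"az":0},{"jaw":-0.2,"tx":0,"ty":0,"tz":1,"ax":0,"ay":0,"az":0},{"jaw":-0.2,"tx":0,"ty":0,"tz":5,"ax":0,"ay":0,"az":0},{"jaw":-0.2,"tx":0,"ty":0,"tz":8,"ax":0,"ay":0,"az":0},{"jaw":-0.2,"tx":-4,"ty":5,"tz":8,"ax":0,"ay":0,"az":0},{"jaw":-0.2,"tx":-8,"ty":10,"tz":8,"ax":0,"ay":0,"az":0},{"jaw":-0.2,"tx":-12,"ty":15,"tz":8,"ax":0,"ay":0,"az":0},{"jaw":-0.2,"tx":-14,"ty":21,"tz":8,"ax":0,"ay":0,"az":0},{"jaw":-0.2,"tx":-14,"ty":22,"tz":8,"ax":0,"ay":0,"az":0}]' 20
python3 e6.py 9 .057
python3 - <<'E'
from h import *
t=dict(np.load("top9.npz"));s=dict(np.load("side9.npz"))
for n,d in(("top",t),("side",s)):
    big=cv2.resize(np.clip(d["pixels"],0,255).astype(np.uint8),None,fx=4,fy=4,interpolation=cv2.INTER_CUBIC)
c1=t["pixels"][185:265,295:375];c2=s["pixels"][200:280,310:390]
cv2.imwrite("pics/fin.png",cv2.resize(cv2.convertScaleAbs(np.hstack([c1,c2]),alpha=1.4),None,fx=5,fy=5,interpolation=cv2.INTER_CUBIC))
E
```

```text
clock: 25.1
position: [0.4861, 0.2588, 0.1447]
ee_rot: [0.0, -0.174, 0.985, 0.001]
contact_force: [0.7, -0.7, 0.4]
width: 0.034
gripper_force: 0.0
top 0.7 base0 [627.54  35.38  19.77  38.61] now [626.03  37.21  20.2   12.96]
top 1.2 base0 [627.46  35.44  19.79  30.96] now [626.15  37.21  20.17  10.03]
  depth [0.626  0.0345] [0.0606 0.1002] 19.67 [0.6234 0.035  0.0563]
side 0.7 base0 [628.95  34.33  19.55  26.81] now [632.46  28.14  19.2    8.27]
side 1.2 base0 [628.58  33.52  19.96  22.51] now [631.44  28.    17.28   5.97]
  depth [0.629  0.0337] [0.0634 0.1025] 18.15 [0.6159 0.0213 0.0566]
```

View pics/fin.png

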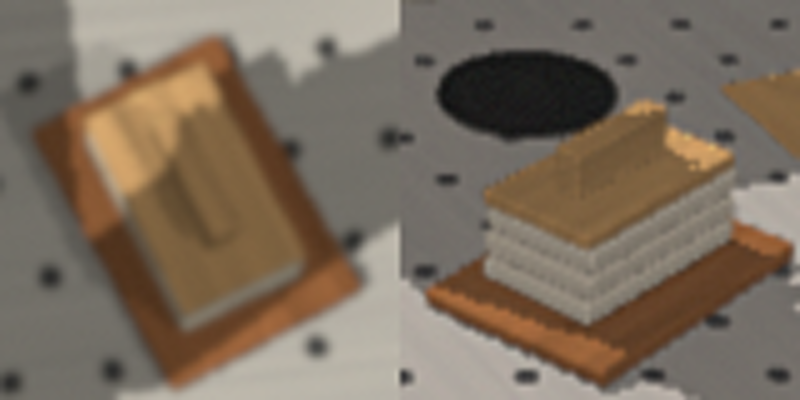

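The pile looks square: top view (left) has the cover at crop (85–305, 65–325) with slim white rims on the camera-facing sides; the side view shows flush faces, near edge at crop x≈590 for all layers. One numerical check of the cover from its colour boundary.

Run:
```python
from h import *
for n,E,z in(("top",[(2,3,.05,.95,0),(3,0,.05,.95,0)],.049),("side",[(3,0,.05,.95,0),(0,1,.05,.95,0)],.049),):
    d=dict(np.load(n+"9.npz"));px=d["pixels"].astype(float)
    sat=px[...,2]-px[...,0]; d["pixels"]=np.repeat(sat[...,None],3,2)
    for zz in(z,):
        for sg in(.7,1.2):print(n,sg,edgefit(d,(.628,.0345,zz,19.8),E,sig=sg,rng=(.005,.005,1)))
d7=dict(np.load("side9.npz"));print("base bottom side9",edgefit(d7,(.63,.034,.013,19.8),[(3,0,.05,.95,0),(0,1,.05,.95,0)],rng=(.006,.006,1)))
d7=dict(np.load("side0.npz"));print("base bottom side0",edgefit(d7,(.63,.034,.013,19.8),[(3,0,.05,.95,0),(0,1,.05,.95,0)],rng=(.006,.006,1)))
```

```text
top 0.7 [629.01  34.2   19.81  13.54]
top 1.2 [629.58  33.97  19.84   9.86]
side 0.7 [631.08  38.51  20.3   17.52]
side 1.2 [630.93  38.74  20.67  13.69]
base bottom side9 [631.74  36.49  19.54  26.91]
base bottom side0 [633.88  37.18  19.39  25.01]
```

Run:
```python
from h import *
d=dict(np.load("top9.npz"));px=d["pixels"].astype(float)
for nm,ch in(("R-B",px[...,2]-px[...,0]),("G",px[...,1]),("B",px[...,0])):
    d["pixels"]=np.repeat(ch[...,None],3,2)
    print(nm,"far edges z.057",edgefit(d,(.628,.0345,.057,19.8),[(0,1,.05,.95,0),(1,2,.05,.95,0)],rng=(.005,.005,.5)),
     "near z.049",edgefit(d,(.628,.0345,.049,19.8),[(2,3,.05,.95,0),(3,0,.05,.95,0)],rng=(.005,.005,.5)),
     "all",edgefit(d,(.628,.0345,.057,19.8),[(0,1,.05,.95,0),(1,2,.05,.95,0),(2,3,.05,.95,-.008),(3,0,.05,.95,-.008)],rng=(.005,.005,1)))
d=dict(np.load("top8.npz"));print("dish a far",edgefit(d,(.628,.0345,.049,19.8),[(0,1,.05,.95,0),(1,2,.05,.95,0)],rng=(.005,.005,.5)),"near",edgefit(d,(.628,.0345,.049,19.8),[(2,3,.05,.95,0),(3,0,.05,.95,0)],rng=(.005,.005,.5)))
```

```text
R-B far edges z.057 [632.6   38.6   20.3   14.19] near z.049 [629.01  34.2   19.81  13.54] all [632.59  35.77  20.8   11.12]
G far edges z.057 [626.44  35.43  20.3   19.75] near z.049 [623.    36.26  20.3   14.49] all [626.7   37.05  20.08  14.36]
B far edges z.057 [633.    38.09  20.3   19.11] near z.049 [627.08  39.5   20.12  15.83] all [632.37  39.5   20.5   12.96]
dish a far [628.03  34.6   19.75  42.03] near [626.68  37.14  20.3   29.45]
```

Averaging near and far edges puts the cover within ~0.7 mm of the base, in line with the depth fit. Hand in.

```bash
python3 -c "
from rig import manip
print(manip.sign_off())"
```

```text
the job is handed in; nothing more can be done
None
```

I stacked both loose dishes on the base dish, put the bamboo cover on top, and handed the job in at about 25 s; by camera, each piece sits within about 0.7 mm of flush, and the grip, set to the gripper's 20 N minimum, read up to 24 N.

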